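Load the spice caddy and leave the out-of-date jars

ROBOT

A 7-joint arm with a two-finger parallel gripper is mounted at the origin on the work surface. World frame = base frame: x ahead of the robot, y to its left, z up, the work surface at z = 0. Lengths are in m, angles in rad, forces in N, time in s.
With the tool pointing down it reaches from about 0.425 to 0.925 m from the base axis. Payload 6.8 kg.
Tool frame: the origin (TCP) lies on the centre line of the jaws, within the pads' length; the fingertips stand 25 mm ahead of it and the grasp point (between the pads) lies 6 mm ahead of it; z points along the fingers, y is the line along which they close (so a half turn about z gives the same grasp; the last joint's range is limited). The gripper opens to 85 mm and grips with 20 to 120 N. Pads are 22 mm wide; open, the fingers measure 114 mm over their backs; the gripper's body (76 mm by 85 mm) begins 54 mm behind the grasp point. The pads swing forward as they close: fully open they stand 13 mm farther back than shut.
Start: joints at [-0.108, 0.477, 0.022, 1.555, -0.011, 1.109, -0.083], TCP at [0.675, 0, 0.256] pointing down, gripper open.
Joint ranges: [-2.96, 2.96], [-0.34, 2.1], [-1.41, 1.46], [0.24, 2.44], [-1.37, 4.51], [0.17, 1.92], [-2.96, 2.96]. Speed limits (rad/s): [2.39, 2.39, 3.14, 3.14, 3.14, 3.14, 3.14].

INTERFACE

Orientations are given as a rotation vector (axis times angle).
In Python, from bench import status, imaging, workorder gives the robot as it stands.
- The arm moves only by the tool send_rows, never from a script. Its argument "steps" is a list of rows, each an object of numbers: "dx", "dy", "dz": the shift along the tool's x, y, z in cm; "yaw": the turn about the tool's z in degrees; "gripper": the opening, from 0 (shut) to 1 (fully open). A call has 1 to 5 rows; each row is the pose to reach, as a shift and turn from the pose commanded when the call began, along the tool's axes at that moment; what a row does not reach only later rows make up. A row lasts 1/8 s, in which the tool goes at most 62.5 mm and 10.7 degrees, less where a joint would pass 70% of its speed; a pose out of reach is approached as far as the arm can. A call with a gripper value outside its range is refused whole. The fingers move at their own pace and stop on an object; "force" is the grip in N (left out, the last holds). Time passes only in rows, so rows that repeat a pose let the fingers close. It gives the time, the measured TCP pose, the force, the opening and the grip force at its end, in the units of the state.
- status.get_obs(): the state, without advancing time (a new reading comes with each control period).
- imaging.grab_frame(name): name is "scene" or "side" or "wrist"; returns a dict with "color" (420x560x3 uint8, red, green, blue), "depth" (420x560 float32, m along the optical axis (not along the pixel's ray), 0 where there is no reading), "K" (3x3 intrinsics, pixels), "k1" (the pictures are not rectified: a ray, as slopes to the right and down, at radius r is drawn at 1 + k1 r^2 times it, then the intrinsics apply), "R" (3x3) and "t" (3): a world point X has camera coordinates R X + t. Camera axes: x right, y down, z forward; pixel columns grow to the right and rows downward; lengths in m; the calibration is good to about 2 mm. A picture is of the moment at which its call begins.
- workorder.hand_in(): hands the job in; it is judged then, once.
The state is a dict: "clock": time; "joints": joint angles; "qvel": joint speeds; "tau": joint torques, N m; "tcp_pos": TCP position; "orientation": TCP orientation; "contact_force": force on the tool from outside, world axes, zero at the start; "moment": the same for the moment, N m; "grip_width": finger opening in m; "gripper_force": force on a finger pad.
Only numpy, scipy, OpenCV 4.12 (cv2) and the standard library are available. Lean on these libraries where they do the work, as an engineer would, in place of code of your own. Each camera call takes 0.05 s, during which the arm holds its last target. There are 200 camera calls.

TASK

Load the spice caddy: stand each of the four glass spice jars with a plain lid upright in the caddy well of the same colour as its lid, setting it down gently on the well's floor rather than dropping it. The two jars with a white sticker on the lid are out of date: leave them standing where they are.

Things in the scene. Friction and masses are not known exactly. Their poses are not given: they have to be found in the camera images.
- jar_red: round straight-sided glass spice jar, 46 mm across, 85 mm tall, about 0.18 kg; the top 21 mm is a plain red screw lid (no sticker), red-brown contents. Origin: centre of its underside, z up its axis; starts upright on the work surface (height 0). To go into the caddy. Among the jars stand a 36 mm tall tin and an 88 mm brown bottle; all have 30 mm free space round them.
- jar_yellow: round straight-sided glass spice jar, 46 mm across, 85 mm tall, about 0.18 kg; the top 21 mm is a plain yellow screw lid (no sticker), ochre contents. Origin: centre of its underside, z up its axis; starts upright on the work surface (height 0). To go into the caddy. Among the jars stand a 36 mm tall tin and an 88 mm brown bottle; all have 30 mm free space round them.
- jar_green: round straight-sided glass spice jar, 46 mm across, 85 mm tall, about 0.18 kg; the top 21 mm is a plain green screw lid (no sticker), olive-green contents. Origin: centre of its underside, z up its axis; starts upright on the work surface (height 0). To go into the caddy. Among the jars stand a 36 mm tall tin and an 88 mm brown bottle; all have 30 mm free space round them.
- jar_blue: round straight-sided glass spice jar, 46 mm across, 85 mm tall, about 0.18 kg; the top 21 mm is a plain blue screw lid (no sticker), off-white contents. Origin: centre of its underside, z up its axis; starts upright on the work surface (height 0). To go into the caddy. Among the jars stand a 36 mm tall tin and an 88 mm brown bottle; all have 30 mm free space round them.
- old_red: out-of-date look-alike: round straight-sided glass spice jar, 46 mm across, 85 mm tall, about 0.18 kg; the top 21 mm is a red screw lid with a round white sticker, 28 mm across, in its middle; red-brown contents. Origin: centre of its underside, z up its axis; starts upright on the work surface (height 0). To be left where it is.
- old_green: out-of-date look-alike: round straight-sided glass spice jar, 46 mm across, 85 mm tall, about 0.18 kg; the top 21 mm is a green screw lid with a round white sticker, 28 mm across, in its middle; olive-green contents. Origin: centre of its underside, z up its axis; starts upright on the work surface (height 0). To be left where it is.
- well_red: red well of the grey caddy: fixed open square red plastic cup, 76 mm outside, 66 mm inside, 30 mm tall, walls and floor 5 mm. Origin: centre of its underside, 6 mm above the work surface (inner floor at height 11 mm, rim at 36 mm); z up, x and y along its sides. The four wells stand 2 by 2, sides parallel, centres 86 mm apart; which colour is in which corner changes.
- well_yellow: yellow well of the grey caddy: fixed open square yellow plastic cup, 76 mm outside, 66 mm inside, 30 mm tall, walls and floor 5 mm. Origin: centre of its underside, 6 mm above the work surface (inner floor at height 11 mm, rim at 36 mm); z up, x and y along its sides. The four wells stand 2 by 2, sides parallel, centres 86 mm apart; which colour is in which corner changes.
- well_green: green well of the grey caddy: fixed open square green plastic cup, 76 mm outside, 66 mm inside, 30 mm tall, walls and floor 5 mm. Origin: centre of its underside, 6 mm above the work surface (inner floor at height 11 mm, rim at 36 mm); z up, x and y along its sides. The four wells stand 2 by 2, sides parallel, centres 86 mm apart; which colour is in which corner changes.
- well_blue: blue well of the grey caddy: fixed open square blue plastic cup, 76 mm outside, 66 mm inside, 30 mm tall, walls and floor 5 mm. Origin: centre of its underside, 6 mm above the work surface (inner floor at height 11 mm, rim at 36 mm); z up, x and y along its sides. The four wells stand 2 by 2, sides parallel, centres 86 mm apart; which colour is in which corner changes.

How it is judged:
At the end, for the whole second after the job is handed in: Each plain-lidded jar is released and at rest on the floor of its own colour's well: within 18 mm of its centre, underside under 12 mm above the well's underside, leaning under 0.15 rad. Both stickered jars stand (under 0.15 rad) within 30 mm of where they began (horizontal distance between jar_red and well_red below 0.018 m and z of jar_red in the frame of well_red below 0.012 m and angle between each of jar_red, jar_yellow, jar_green, jar_blue, old_red, old_green's own z axis and vertical below 0.15 rad and linear speed of each of jar_red, jar_yellow, jar_green, jar_blue below 0.02 m/s and horizontal distance between jar_yellow and well_yellow below 0.018 m and z of jar_yellow in the frame of well_yellow below 0.012 m and horizontal distance between jar_green and well_green below 0.018 m and z of jar_green in the frame of well_green below 0.012 m and horizontal distance between jar_blue and well_blue below 0.018 m and z of jar_blue in the frame of well_blue below 0.012 m and distance of each of old_red, old_green from where it was at the start of the episode below 0.03 m); the robot touches nothing.
It fails at once if the out-of-date jar with the red lid is carried off, pushed away (more than 30 mm) or knocked over (distance of old_red from where it was at the start of the episode above 0.03 m or angle between old_red's own z axis and vertical above 0.3 rad).
It fails at once if the out-of-date jar with the green lid is carried off, pushed away (more than 30 mm) or knocked over (distance of old_green from where it was at the start of the episode above 0.03 m or angle between old_green's own z axis and vertical above 0.3 rad).
It fails at once if a spice jar falls into its well instead of being set down (faster than 0.6 m/s within 60 mm above the well, as in a drop of some 30 mm) ((horizontal distance between jar_red and well_red below 0.04 m and z of jar_red in the frame of well_red below 0.06 m and linear speed of jar_red above 0.6 m/s) or (horizontal distance between jar_yellow and well_yellow below 0.04 m and z of jar_yellow in the frame of well_yellow below 0.06 m and linear speed of jar_yellow above 0.6 m/s) or (horizontal distance between jar_green and well_green below 0.04 m and z of jar_green in the frame of well_green below 0.06 m and linear speed of jar_green above 0.6 m/s) or (horizontal distance between jar_blue and well_blue below 0.04 m and z of jar_blue in the frame of well_blue below 0.06 m and linear speed of jar_blue above 0.6 m/s)).
It also fails if it takes over 120 s, if anything falls off the work surface, if the arm or the gripper's body presses on something with over 40 N, if the wrist force passes 120 N, or if a joint passes its speed limit or range.

## Working session

There is one attempt and no reset: what is moved stays moved. The work goes in short steps, Python scripts to look and compute and a tool call to move; the robot and the scene stay as the last step left them, time stands still between calls to the robot, and variables do not carry over. Pictures are saved under pics/ and viewed, at most 14 in all, crops included, and the job is handed in when it is done.

Besides the shell and the picture viewer there is one more tool, called after "Request:" as name(argument=value, ...), one argument or row to a line, values as JSON. send_rows: Moves the arm, as the interface text tells. Its arguments: {"type":"object","properties":{"steps":{"type":"array"},"force":{"type":"number"}},"required":["steps"]}

```bash
mkdir -p pics; ls
python3 - <<'E'
from bench import status, imaging
import cv2,pprint
pprint.pprint(status.get_obs())
for n in("scene","side","wrist"):
    f=imaging.grab_frame(n); cv2.imwrite(f"pics/{n}0.png",f["color"][...,::-1]); print(n,f["K"].tolist(),f["k1"],f["R"].round(3).tolist(),f["t"].round(3).tolist())
E
```

```text
pics
{'clock': 0.0,
 'contact_force': array([-1.02450974, -0.66316653,  0.5890932 ]),
 'grip_width': 0.08534470314561575,
 'gripper_force': 0.0,
 'joints': array([-0.10807272,  0.47785111,  0.02230808,  1.55645952, -0.01149376,
        1.10929518, -0.08312556]),
 'moment': array([-0.02244442,  0.01052533,  0.00919484]),
 'orientation': array([-2.22056763, -2.22056668,  0.00223594]),
 'qvel': array([ 6.25370541e-04,  2.08572237e-05, -6.71835625e-04, -2.32598872e-04,
        1.26610583e-03,  4.05871577e-04,  8.28661120e-04]),
 'tau': array([-5.45967814e-04, -5.96443820e+01,  1.60769675e+00, -2.81194621e+01,
        1.24063640e-02,  9.39900521e-03,  2.20753498e-05]),
 'tcp_pos': array([ 6.74447655e-01, -1.28204940e-05,  2.55287457e-01])}
scene [[492.6549322354778, 0.0, 277.87263642521367], [0.0, 492.6549322354778, 206.46857440978607], [0.0, 0.0, 1.0]] 0.047231611027921595 [[-0.709, 0.705, 0.006], [0.59, 0.597, -0.543], [-0.386, -0.381, -0.84]] [0.367, -0.298, 1.385]
side [[402.55624205147313, 0.0, 278.89689990346693], [0.0, 402.55624205147313, 210.48444717125835], [0.0, 0.0, 1.0]] -0.10339422655247274 [[0.95, -0.312, -0.005], [-0.17, -0.504, -0.847], [0.262, 0.805, -0.532]] [-0.496, 0.112, 0.852]
wrist [[318.7331454564218, 0.0, 279.37542371187857], [0.0, 318.7331454564218, 207.99896810708225], [0.0, 0.0, 1.0]] 0.004543261912950937 [[1.0, -0.0, -0.002], [0.0, -0.948, 0.317], [-0.002, -0.317, -0.948]] [-0.674, -0.04, 0.38]
```

View pics/scene0.png

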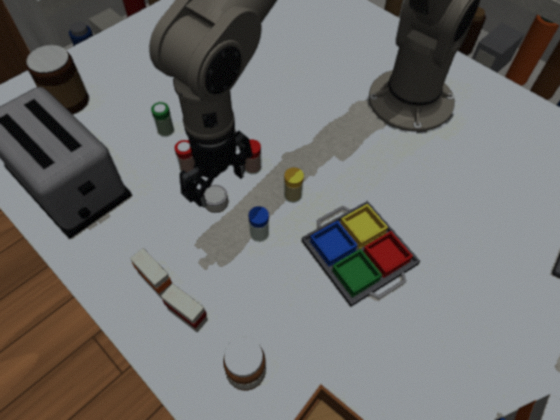

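View pics/side0.png

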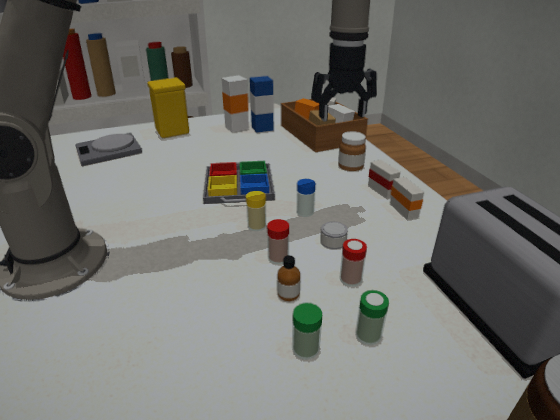

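View pics/wrist0.png

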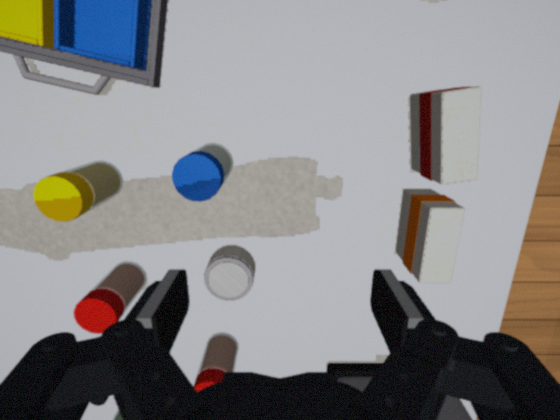

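Scene shows the caddy at (360,250), blue lid (259,217), yellow (293,176), red (251,148), and stickered ones at (185,148) and (162,110). Side shows all six: yellow (257,198), blue (306,186), red (278,228), old_red (354,249), green (307,317), old_green (374,303), plus the bottle (289,275) and tin (334,235). Wrist shows blue (198,176), yellow (64,197) and red (100,311).

```bash
cat > h.py <<'E'
import cv2,numpy as np
from bench import status, imaging
from scipy.spatial.transform import Rotation as Ro
HUE={"red":[(0,8),(172,180)],"yellow":[(20,33)],"green":[(50,85)],"blue":[(100,125)]}
def mask(f,c):
    h=cv2.cvtColor(f["color"],cv2.COLOR_RGB2HSV); m=0
    for a,b in HUE[c]: m=m|cv2.inRange(h,(a,130,50),(b,255,255))
    return m
def rays(f,uv):
    uv=np.asarray(uv,float).reshape(-1,1,2)
    n=cv2.undistortPoints(uv,f["K"],np.array([f["k1"],0,0,0.]))[:,0]
    return np.c_[n,np.ones(len(n))]
def world(f,uv):   # via depth
    uv=np.asarray(uv); d=f["depth"][uv[:,1],uv[:,0]]; ok=d>0
    return (rays(f,uv[ok])*d[ok,None]-f["t"])@f["R"]
def line(f,uv): return -f["R"].T@f["t"], rays(f,uv)@f["R"]
def onplane(f,uv,z):
    o,d=line(f,uv); return o+d*((z-o[2])/d[:,2])[:,None]
def blobs(f,c,amin=60):
    n,l,s,_=cv2.connectedComponentsWithStats(mask(f,c))
    return [np.argwhere(l==i)[:,::-1] for i in range(1,n) if s[i,4]>amin]
def cross(f,a,g,b): # midpoint of two rays, gap
    o,d=line(f,[a]);p,e=line(g,[b]);d=d[0];e=e[0]
    s=np.linalg.lstsq(np.c_[d,-e],p-o,rcond=None)[0]
    A=o+d*s[0];B=p+e*s[1];return (A+B)/2,np.linalg.norm(A-B)
E
python3 - <<'E'
from h import *
for n in("scene","side","wrist"):
    f=imaging.grab_frame(n)
    for c in HUE:
        for b in blobs(f,c):
            P=world(f,b)
            if len(P)<30: continue
            if not(0.3<P[:,0].mean()<1 and abs(P[:,1].mean())<.6):continue
            zt=np.percentile(P[:,2],95); T=P[abs(P[:,2]-zt)<.006]
            (x,y),(w,h),a=cv2.minAreaRect(T[:,:2].astype(np.float32))
            print(n,c,b.mean(0).round(),len(b),"z",round(zt,4),"n",len(T),"cen",T.mean(0)[:2].round(3),"rect",np.round([x,y,w,h,a],3))
E
```

```text
scene red [182. 152.] 116 z 0.0865 n 71 cen [ 0.601 -0.242] rect [ 5.9900e-01 -2.4700e-01  4.3000e-02  2.8000e-02  8.6094e+01]
scene red [254. 148.] 137 z 0.0875 n 104 cen [ 0.469 -0.13 ] rect [ 4.6700e-01 -1.2900e-01  4.4000e-02  2.2000e-02  5.6931e+01]
scene red [388. 253.] 1120 z 0.0372 n 313 cen [0.439 0.264] rect [4.370e-01 2.630e-01 7.700e-02 7.700e-02 7.731e+01]
scene yellow [293. 177.] 307 z 0.0874 n 226 cen [ 0.465 -0.003] rect [ 4.6400e-01 -3.0000e-03  4.5000e-02  3.9000e-02  4.4514e+01]
scene yellow [364. 225.] 1143 z 0.0368 n 283 cen [0.421 0.18 ] rect [ 0.419  0.179  0.079  0.079 77.32 ]
scene green [356. 272.] 975 z 0.0372 n 282 cen [0.524 0.245] rect [5.2100e-01 2.4400e-01 7.7000e-02 7.7000e-02 7.7082e+01]
scene blue [258. 216.] 313 z 0.0873 n 263 cen [0.597 0.018] rect [5.9700e-01 1.8000e-02 4.3000e-02 4.0000e-02 4.6076e+01]
scene blue [333. 242.] 1136 z 0.0369 n 303 cen [0.504 0.16 ] rect [5.0300e-01 1.5900e-01 7.7000e-02 7.7000e-02 7.7972e+01]
side red [223. 169.] 328 z 0.0363 n 123 cen [0.435 0.254] rect [4.3800e-01 2.5800e-01 7.8000e-02 7.6000e-02 7.8073e+01]
side
[... 1571 characters left out ...]
 z 0.0852 n 1216 cen [ 0.477 -0.134] rect [ 0.475 -0.135  0.045  0.041 38.888]
wrist red [208. 379.] 464 z 0.3067 n 21 cen [0.656 0.011] rect [6.5400e-01 1.3000e-02 4.0000e-03 7.0000e-03 3.2901e+01]
wrist yellow [27. 21.] 2272 z 0.0354 n 615 cen [0.443 0.148] rect [4.3400e-01 1.5600e-01 4.0000e-02 4.1000e-02 7.7547e+01]
wrist yellow [ 63. 196.] 2220 z 0.085 n 1839 cen [ 0.467 -0.004] rect [ 4.6600e-01 -5.0000e-03  4.6000e-02  4.3000e-02  2.1418e+01]
wrist blue [103.  30.] 5661 z 0.0352 n 1300 cen [0.503 0.14 ] rect [5.0200e-01 1.5000e-01 5.9000e-02 7.7000e-02 7.7764e+01]
wrist blue [197. 176.] 1918 z 0.085 n 1814 cen [0.598 0.017] rect [5.9800e-01 1.6000e-02 4.4000e-02 4.3000e-02 5.3273e+01]
```

```bash
cat >> h.py <<'E'
def shift(x,y,z,ang=None):
    """cm shift along tool axes to world TCP x,y,z; yaw deg to bring jaw line (tool y) to world angle ang deg"""
    s=status.get_obs(); R=Ro.from_rotvec(s["orientation"]).as_matrix()
    d=R.T@(np.array([x,y,z])-s["tcp_pos"])*100
    cur=np.degrees(np.arctan2(R[1,1],R[0,1])); yaw=0
    if ang is not None: yaw=-((ang-cur+90)%180-90)
    print("tcp",s["tcp_pos"].round(4),"jaw",cur.round(1),"shift",d.round(2),"yaw",round(yaw,1),"t",round(s["clock"],2))
E
python3 - <<'E'
from h import *
f=imaging.grab_frame("side");g=imaging.grab_frame("wrist");s=imaging.grab_frame("scene")
print("bottle",onplane(f,[(289,262),(289,300)],.088),onplane(f,[(289,296)],0.0))
print("tin",onplane(f,[(334,230)],.036),onplane(g,[(230,272)],.036))
# ray crossing checks of lid heights (blob centres in two views)
for n,a,b in (("blue",(306,182),(259,213)),("yellow",(256,195),(293,173))): print(n,cross(f,a,s,b))
J=dict(blue=(.598,.016),yellow=(.466,-.005),red=(.475,-.135),green=(.443,-.383))
W=dict(red=(.4375,.261),yellow=(.4185,.177),green=(.521,.242),blue=(.503,.159))
obs=dict(J,ored=(.594,-.249),ogreen=(.555,-.392),tin=tuple(onplane(g,[(230,272)],.036)[0][:2]),bottle=tuple(onplane(f,[(289,296)],0.)[0][:2]))
for n,p in J.items():
  for a in (32.7,-57.3):
    u=np.array([np.cos(np.radians(a)),np.sin(np.radians(a))])
    print(n,a,min((round(float(np.linalg.norm(np.array(p)+sg*.05*u-q)),3),m) for m,q in obs.items() if m!=n for sg in(1,-1)))
shift(.598,.016,.256,32.7)
E
```

```text
bottle [[ 0.45613261 -0.26051973  0.088     ]
 [ 0.4247779  -0.34967057  0.088     ]] [[ 0.45857485 -0.25606581  0.        ]]
tin [[ 0.60869904 -0.12848863  0.036     ]] [[ 0.61569097 -0.11058662  0.036     ]]
blue (array([0.59462843, 0.01529783, 0.08623473]), np.float64(0.004505211824065879))
yellow (array([ 0.46341084, -0.00774052,  0.0867014 ]), np.float64(0.00335512418010111))
blue 32.7 (0.09, 'yellow')
blue -57.3 (0.085, 'tin')
yellow 32.7 (0.09, 'blue')
yellow -57.3 (0.09, 'red')
red 32.7 (0.097, 'bottle')
red -57.3 (0.09, 'bottle')
green 32.7 (0.079, 'ogreen')
green -57.3 (0.091, 'ogreen')
tcp [0.675  0.     0.2562] jaw -0.0 shift [ 1.6  -7.7   0.02] yaw -32.7 t 0.45
```

Request:
send_rows(
  steps=[
    {"dx":0.4,"dy":-2,"yaw":-8,"gripper":0.95},
    {"dx":0.8,"dy":-4,"yaw":-16,"gripper":0.95},
    {"dx":1.2,"dy":-6,"yaw":-24,"gripper":0.95},
    {"dx":1.6,"dy":-7.7,"yaw":-32.7,"gripper":0.95},
    {"dx":1.6,"dy":-7.7,"yaw":-32.7,"gripper":0.95},
  ],
  force=40,
)

```text
validation failed for argument at $.st...
```

```bash
cat > m.py <<'E'
from h import *
import sys
f=imaging.grab_frame("wrist")
for c in HUE:
    for b in blobs(f,c,300):
        P=world(f,b)
        if len(P)<30: continue
        zt=np.percentile(P[:,2],95); T=P[abs(P[:,2]-zt)<.006]
        r=cv2.minAreaRect(T[:,:2].astype(np.float32)); print(c,b.mean(0).round(),"z",round(zt,4),"rect",np.round([*r[0],*r[1],r[2]],3))
cv2.imwrite("pics/"+sys.argv[1],f["color"][...,::-1])
E
python3 m.py w1.png; python3 -c "
from h import *
shift(.598,.016,.07,32.7)"
```

```text
red [424. 134.] z 0.0529 rect [8.220e-01 4.900e-02 2.000e-03 8.400e-02 8.093e+00]
red [ 98. 310.] z 0.0851 rect [ 0.476 -0.135  0.045  0.042 41.42 ]
red [208. 379.] z 0.3066 rect [6.5600e-01 1.1000e-02 3.0000e-03 2.0000e-03 2.3392e+01]
yellow [27. 21.] z 0.0355 rect [4.3400e-01 1.5600e-01 4.0000e-02 4.0000e-02 7.7392e+01]
yellow [ 63. 196.] z 0.085 rect [ 4.6500e-01 -5.0000e-03  4.6000e-02  4.4000e-02  2.0618e+01]
blue [103.  30.] z 0.0352 rect [5.0200e-01 1.5000e-01 5.9000e-02 7.7000e-02 7.8196e+01]
blue [197. 176.] z 0.085 rect [5.9800e-01 1.6000e-02 4.5000e-02 4.4000e-02 2.8121e+01]
tcp [0.675  0.     0.2562] jaw -0.0 shift [ 1.6  -7.7  18.63] yaw -32.7 t 0.5
```

Request:
send_rows(
  steps=[
    {"dx":0.4,"dy":-2,"dz":0,"yaw":-8,"gripper":0.95},
    {"dx":0.8,"dy":-4,"dz":0,"yaw":-16,"gripper":0.95},
    {"dx":1.2,"dy":-6,"dz":0,"yaw":-24,"gripper":0.95},
    {"dx":1.6,"dy":-7.7,"dz":0,"yaw":-32.7,"gripper":0.95},
    {"dx":1.6,"dy":-7.7,"dz":0,"yaw":-32.7,"gripper":0.95},
  ],
  force=40,
)

```text
clock: 1.12
tcp_pos: [0.5974, 0.0162, 0.2566]
orientation: [-1.507, -2.756, -0.0]
contact_force: [-0.1, -0.1, -1.0]
grip_width: 0.081
gripper_force: 0.0
```

```bash
python3 m.py w1.png; python3 -c "
from h import *
shift(.598,.016,.07,32.7)"
```

```text
red [ 99. 250.] z 0.0852 rect [ 4.7600e-01 -1.3500e-01  4.5000e-02  4.3000e-02  6.6126e+01]
red [459. 259.] z 0.0519 rect [8.2200e-01 5.1000e-02 8.6000e-02 2.1000e-02 8.5229e+01]
yellow [143. 134.] z 0.085 rect [ 4.6500e-01 -5.0000e-03  4.5000e-02  4.4000e-02  4.6783e+01]
blue [277.  22.] z 0.0352 rect [5.0400e-01 1.5800e-01 7.5000e-02 7.4000e-02 7.7618e+01]
blue [278. 192.] z 0.0849 rect [5.9600e-01 1.6000e-02 4.3000e-02 4.5000e-02 3.3832e+01]
tcp [0.5982 0.0159 0.2567] jaw 32.5 shift [ 0.03 -0.03 18.67] yaw -0.2 t 1.18
```

Request:
send_rows(
  steps=[
    {"dx":0,"dy":0,"dz":5,"yaw":0,"gripper":0.95},
    {"dx":0,"dy":0,"dz":10,"yaw":0,"gripper":0.95},
    {"dx":0,"dy":-0.1,"dz":14,"yaw":0,"gripper":0.95},
    {"dx":0,"dy":-0.1,"dz":17,"yaw":0,"gripper":0.95},
    {"dx":0,"dy":-0.1,"dz":18.6,"yaw":0,"gripper":0.95},
  ],
)

```text
clock: 1.8
tcp_pos: [0.5972, 0.0151, 0.0685]
orientation: [-1.509, -2.754, 0.002]
contact_force: [0.4, -0.0, 0.0]
grip_width: 0.0809
gripper_force: 0.0
```

Request:
send_rows(
  steps=[
    {"dx":0,"dy":0,"dz":0,"yaw":0,"gripper":0.4},
    {"dx":0,"dy":0,"dz":0,"yaw":0,"gripper":0.4},
    {"dx":0,"dy":0,"dz":0,"yaw":0,"gripper":0.3},
    {"dx":0,"dy":0,"dz":0,"yaw":0,"gripper":0.3},
    {"dx":0,"dy":0,"dz":0,"yaw":0,"gripper":0.3},
  ],
)

```text
clock: 2.42
tcp_pos: [0.5982, 0.0155, 0.0716]
orientation: [1.506, 2.755, 0.002]
contact_force: [-0.4, 0.4, 6.6]
grip_width: 0.0451
gripper_force: 41.3
```

Request:
send_rows(
  steps=[
    {"dx":0,"dy":0,"dz":-2,"yaw":0,"gripper":0.3},
    {"dx":0,"dy":0,"dz":-6,"yaw":0,"gripper":0.3},
    {"dx":0,"dy":0,"dz":-10,"yaw":0,"gripper":0.3},
    {"dx":0,"dy":0,"dz":-13,"yaw":0,"gripper":0.3},
    {"dx":0,"dy":0,"dz":-14,"yaw":0,"gripper":0.3},
  ],
)

```text
clock: 3.05
tcp_pos: [0.598, 0.0156, 0.2132]
orientation: [1.505, 2.754, 0.003]
contact_force: [0.2, -0.8, -1.2]
grip_width: 0.0456
gripper_force: 41.2
```

```bash
python3 m.py w2.png; python3 -c "
from h import *
shift(.5035,.159,.21,32.7)"
```

```text
red [ 71. 270.] z 0.085 rect [ 4.7500e-01 -1.3600e-01  4.6000e-02  4.4000e-02  6.4141e+01]
red [481. 277.] z 0.0523 rect [8.2200e-01 5.2000e-02 8.7000e-02 2.2000e-02 8.3996e+01]
red [153. 401.] z 0.2456 rect [ 5.670e-01 -1.700e-02  2.000e-03  2.000e-03  2.424e+00]
yellow [119. 137.] z 0.085 rect [ 4.6500e-01 -5.0000e-03  4.5000e-02  4.4000e-02  4.0069e+01]
blue [275.  20.] z 0.0354 rect [ 0.521  0.132  0.083  0.04  32.286]
blue [279. 308.] z 0.2265 rect [5.9800e-01 1.7000e-02 4.5000e-02 4.6000e-02 8.2556e+01]
tcp [0.5979 0.0155 0.2131] jaw 32.7 shift [17.17 -0.2   0.28] yaw -0.0 t 3.1
```

Request:
send_rows(
  steps=[
    {"dx":3,"dy":0,"dz":0,"yaw":0,"gripper":0.3},
    {"dx":8,"dy":0,"dz":0,"yaw":0,"gripper":0.3},
    {"dx":13,"dy":-0.1,"dz":0,"yaw":0,"gripper":0.3},
    {"dx":16,"dy":-0.2,"dz":0,"yaw":0,"gripper":0.3},
    {"dx":17.1,"dy":-0.2,"dz":0.3,"yaw":0,"gripper":0.3},
  ],
)

```text
clock: 3.72
tcp_pos: [0.5015, 0.1598, 0.2064]
orientation: [-1.501, -2.758, 0.002]
contact_force: [0.4, -0.8, -1.1]
grip_width: 0.045
gripper_force: 41.2
```

```bash
python3 m.py w3.png; python3 -c "
from h import *
shift(.5035,.159,.0835,32.7)"
```

```text
red [282.  53.] z 0.0352 rect [4.3800e-01 2.6200e-01 7.6000e-02 7.5000e-02 7.7551e+01]
yellow [212. 126.] z 0.0352 rect [4.1900e-01 1.7800e-01 7.6000e-02 7.6000e-02 7.7458e+01]
yellow [156. 309.] z 0.2268 rect [4.590e-01 1.440e-01 1.100e-02 6.000e-03 3.808e+01]
green [350. 127.] z 0.0352 rect [5.2200e-01 2.4300e-01 7.5000e-02 7.6000e-02 7.7463e+01]
blue [281. 183.] z 0.0354 rect [5.0300e-01 1.5900e-01 7.6000e-02 7.6000e-02 7.7464e+01]
blue [279. 308.] z 0.2199 rect [ 0.501  0.161  0.046  0.045 33.106]
tcp [0.5013 0.16   0.206 ] jaw 32.9 shift [-0.21  0.16 12.25] yaw 0.2 t 3.77
```

View pics/w3.png

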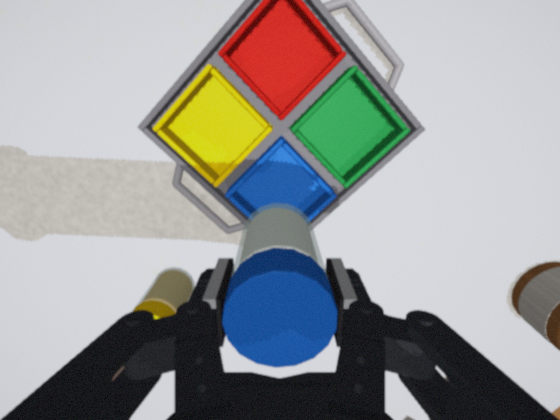

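The held blue jar stands over the blue well; wells are at pixels red (282,53), yellow (212,126), green (350,127), blue (281,183).

Request:
send_rows(
  steps=[
    {"dx":-0.2,"dy":0.1,"dz":3.5,"yaw":0,"gripper":0.3},
    {"dx":-0.2,"dy":0.1,"dz":7,"yaw":0,"gripper":0.3},
    {"dx":-0.2,"dy":0.1,"dz":10,"yaw":0,"gripper":0.3},
    {"dx":-0.2,"dy":0.1,"dz":11.2,"yaw":0,"gripper":0.3},
    {"dx":-0.2,"dy":0.1,"dz":11.8,"yaw":0,"gripper":0.3},
  ],
)

```text
clock: 4.4
tcp_pos: [0.5055, 0.1563, 0.0888]
orientation: [-1.508, -2.756, 0.001]
contact_force: [1.1, -0.1, -1.9]
grip_width: 0.0454
gripper_force: 41.3
```

Request:
send_rows(
  steps=[
    {"dx":0,"dy":0,"dz":0.1,"yaw":0,"gripper":0.3},
    {"dx":0,"dy":0,"dz":0.2,"yaw":0,"gripper":0.3},
    {"dx":0,"dy":0,"dz":0.3,"yaw":0,"gripper":0.3},
    {"dx":0,"dy":0,"dz":0.4,"yaw":0,"gripper":0.3},
  ],
)

```text
clock: 4.9
tcp_pos: [0.5053, 0.1572, 0.0857]
orientation: [1.506, 2.756, 0.001]
contact_force: [0.1, -0.2, -1.7]
grip_width: 0.0451
gripper_force: 41.3
```

Request:
send_rows(
  steps=[
    {"dx":0,"dy":0,"dz":0.1,"yaw":0,"gripper":0.3},
    {"dx":0,"dy":0,"dz":0.2,"yaw":0,"gripper":0.3},
    {"dx":0,"dy":0,"dz":0.3,"yaw":0,"gripper":0.3},
    {"dx":0,"dy":0,"dz":0.3,"yaw":0,"gripper":0.3},
  ],
)

```text
clock: 5.4
tcp_pos: [0.505, 0.1571, 0.0826]
orientation: [1.506, 2.757, -0.0]
contact_force: [-1.4, 0.1, 4.7]
grip_width: 0.0446
gripper_force: 41.8
```

Contact with the floor at the expected height (force +4.7 N). Release, wait, rise.

Request:
send_rows(
  steps=[
    {"dx":0,"dy":0,"dz":0,"yaw":0,"gripper":0.6},
    {"dx":0,"dy":0,"dz":0,"yaw":0,"gripper":0.9},
    {"dx":0,"dy":0,"dz":0,"yaw":0,"gripper":0.9},
    {"dx":0,"dy":0,"dz":-1,"yaw":0,"gripper":0.9},
    {"dx":0,"dy":0,"dz":-4,"yaw":0,"gripper":0.9},
  ],
)

```text
clock: 6.02
tcp_pos: [0.5041, 0.1568, 0.1221]
orientation: [-1.505, -2.755, 0.004]
contact_force: [0.9, 0.4, 0.8]
grip_width: 0.077
gripper_force: 0.0
```

Request:
send_rows(
  steps=[
    {"dx":0,"dy":0,"dz":-4,"yaw":0,"gripper":0.95},
    {"dx":0,"dy":0,"dz":-8,"yaw":0,"gripper":0.95},
    {"dx":0,"dy":0,"dz":-12,"yaw":0,"gripper":0.95},
    {"dx":0,"dy":0,"dz":-13,"yaw":0,"gripper":0.95},
  ],
)

```text
clock: 6.52
tcp_pos: [0.5063, 0.1577, 0.2558]
orientation: [1.505, 2.754, 0.007]
contact_force: [1.1, -0.0, 0.1]
grip_width: 0.0812
gripper_force: 0.0
```

```bash
python3 m.py w4.png; python3 -c "
from h import *
shift(.4655,-.005,.256,32.7)"
```

```text
red [276.  54.] z 0.0353 rect [4.380e-01 2.610e-01 7.500e-02 7.600e-02 7.748e+01]
yellow [217. 119.] z 0.0352 rect [4.1900e-01 1.7800e-01 7.6000e-02 7.6000e-02 7.7477e+01]
yellow [153. 283.] z 0.2552 rect [4.5800e-01 1.3600e-01 3.0000e-03 1.0000e-03 5.8627e+01]
green [335. 119.] z 0.0352 rect [5.2200e-01 2.4300e-01 7.5000e-02 7.6000e-02 7.7157e+01]
blue [276. 178.] z 0.0956 rect [ 0.503  0.158  0.045  0.045 33.506]
tcp [0.5061 0.1576 0.2554] jaw 32.7 shift [-11.49 -12.2   -0.1 ] yaw -0.0 t 6.58
```

Blue is placed (lid top at 0.0956, 1 mm from centre). Next, yellow.

Request:
send_rows(
  steps=[
    {"dx":-3,"dy":-3.2,"dz":0,"yaw":0,"gripper":0.95},
    {"dx":-6.5,"dy":-6.9,"dz":0,"yaw":0,"gripper":0.95},
    {"dx":-9.5,"dy":-10,"dz":0,"yaw":0,"gripper":0.95},
    {"dx":-11.5,"dy":-12.2,"dz":0,"yaw":0,"gripper":0.95},
    {"dx":-11.5,"dy":-12.2,"dz":0,"yaw":0,"gripper":0.95},
  ],
)

```text
clock: 7.2
tcp_pos: [0.4631, -0.008, 0.2513]
orientation: [-1.512, -2.752, 0.003]
contact_force: [0.0, -0.3, -0.1]
grip_width: 0.0813
gripper_force: 0.0
```

```bash
python3 m.py w5.png; python3 -c "
from h import *
shift(.4655,-.005,.07,32.7)"
```

```text
red [224. 296.] z 0.0851 rect [ 0.475 -0.136  0.043  0.043 12.424]
red [548. 314.] z 0.0513 rect [8.260e-01 2.500e-02 4.000e-03 3.500e-02 6.879e+00]
yellow [343.  19.] z 0.0353 rect [ 0.435  0.15   0.086  0.043 31.485]
yellow [282. 191.] z 0.0849 rect [ 4.6300e-01 -5.0000e-03  4.4000e-02  4.5000e-02  3.4427e+01]
green [480.  17.] z 0.0354 rect [ 0.538  0.216  0.086  0.042 32.903]
blue [413.  58.] z 0.0958 rect [5.0400e-01 1.5700e-01 4.5000e-02 4.5000e-02 7.5291e+01]
tcp [ 0.4637 -0.0063  0.2514] jaw 32.6 shift [-0.    0.24 18.14] yaw -0.1 t 7.25
```

Request:
send_rows(
  steps=[
    {"dx":0,"dy":0.1,"dz":5,"yaw":0,"gripper":0.95},
    {"dx":0,"dy":0.1,"dz":10,"yaw":0,"gripper":0.95},
    {"dx":0,"dy":0.1,"dz":14,"yaw":0,"gripper":0.95},
    {"dx":0,"dy":0.1,"dz":17,"yaw":0,"gripper":0.95},
    {"dx":0,"dy":0.1,"dz":18.1,"yaw":0,"gripper":0.95},
  ],
)

```text
clock: 7.88
tcp_pos: [0.4642, -0.0037, 0.0693]
orientation: [-1.502, -2.755, 0.002]
contact_force: [-0.2, 0.5, 0.5]
grip_width: 0.081
gripper_force: 0.0
```

Request:
send_rows(
  steps=[
    {"dx":0,"dy":0,"dz":0,"yaw":0,"gripper":0.4},
    {"dx":0,"dy":0,"dz":0,"yaw":0,"gripper":0.4},
    {"dx":0,"dy":0,"dz":0,"yaw":0,"gripper":0.3},
    {"dx":0,"dy":0,"dz":0,"yaw":0,"gripper":0.3},
    {"dx":0,"dy":0,"dz":0,"yaw":0,"gripper":0.3},
  ],
)

```text
clock: 8.5
tcp_pos: [0.4661, -0.0048, 0.0723]
orientation: [1.506, 2.755, 0.002]
contact_force: [-1.5, -0.6, 7.0]
grip_width: 0.0452
gripper_force: 41.2
```

Request:
send_rows(
  steps=[
    {"dx":0,"dy":0,"dz":-2,"yaw":0,"gripper":0.3},
    {"dx":0,"dy":0,"dz":-6,"yaw":0,"gripper":0.3},
    {"dx":0,"dy":0,"dz":-10,"yaw":0,"gripper":0.3},
    {"dx":0,"dy":0,"dz":-14,"yaw":0,"gripper":0.3},
    {"dx":0,"dy":0,"dz":-16,"yaw":0,"gripper":0.3},
  ],
)

```text
clock: 9.12
tcp_pos: [0.4659, -0.0051, 0.2336]
orientation: [1.505, 2.754, 0.003]
contact_force: [0.1, 1.2, -2.2]
grip_width: 0.0449
gripper_force: 41.5
```

```bash
python3 m.py w6.png; python3 -c "
from h import *
shift(.419,.178,.23,32.7)"
```

```text
red [550. 327.] z 0.0513 rect [8.270e-01 2.000e-02 4.000e-03 2.700e-02 6.779e+00]
yellow [342.  18.] z 0.0353 rect [ 0.436  0.149  0.079  0.039 31.878]
yellow [279. 307.] z 0.2464 rect [ 4.6600e-01 -4.0000e-03  4.5000e-02  4.6000e-02  7.9228e+01]
green [485.  16.] z 0.0354 rect [ 0.539  0.215  0.078  0.039 33.134]
blue [416.  56.] z 0.0958 rect [ 0.504  0.157  0.045  0.045 26.557]
tcp [ 0.4669 -0.005   0.2353] jaw 32.7 shift [17.99  5.85  0.51] yaw -0.0 t 9.18
```

Request:
send_rows(
  steps=[
    {"dx":3,"dy":1,"dz":0,"yaw":0,"gripper":0.3},
    {"dx":8,"dy":2.6,"dz":0,"yaw":0,"gripper":0.3},
    {"dx":13,"dy":4.2,"dz":0,"yaw":0,"gripper":0.3},
    {"dx":17,"dy":5.5,"dz":0,"yaw":0,"gripper":0.3},
    {"dx":18,"dy":5.8,"dz":0,"yaw":0,"gripper":0.3},
  ],
)

```text
clock: 9.8
tcp_pos: [0.4155, 0.1804, 0.2308]
orientation: [-1.499, -2.76, -0.0]
contact_force: [0.1, -1.0, -2.1]
grip_width: 0.0454
gripper_force: 41.6
```

```bash
python3 m.py w7.png; python3 -c "
from h import *
shift(.419,.178,.083,32.7)"
```

```text
red [345. 128.] z 0.0352 rect [4.3800e-01 2.6200e-01 7.5000e-02 7.6000e-02 7.7376e+01]
yellow [281. 181.] z 0.0353 rect [4.1900e-01 1.7800e-01 7.6000e-02 7.6000e-02 7.7318e+01]
yellow [279. 307.] z 0.2436 rect [ 0.416  0.181  0.046  0.045 32.662]
green [397. 188.] z 0.0351 rect [5.2100e-01 2.4300e-01 7.6000e-02 7.6000e-02 7.7301e+01]
blue [349. 237.] z 0.0957 rect [0.502 0.167 0.044 0.025 6.704]
tcp [0.4157 0.1801 0.2308] jaw 32.9 shift [-0.37  0.17 14.78] yaw 0.2 t 9.85
```

Request:
send_rows(
  steps=[
    {"dx":-0.1,"dy":0.1,"dz":4,"yaw":0,"gripper":0.3},
    {"dx":-0.1,"dy":0.1,"dz":8,"yaw":0,"gripper":0.3},
    {"dx":-0.1,"dy":0.1,"dz":12,"yaw":0,"gripper":0.3},
    {"dx":-0.1,"dy":0.1,"dz":13.8,"yaw":0,"gripper":0.3},
    {"dx":-0.1,"dy":0.1,"dz":14.3,"yaw":0,"gripper":0.3},
  ],
)

```text
clock: 10.48
tcp_pos: [0.4178, 0.1756, 0.0869]
orientation: [-1.508, -2.754, 0.005]
contact_force: [0.9, -0.3, -1.8]
grip_width: 0.0453
gripper_force: 41.6
```

Request:
send_rows(
  steps=[
    {"dx":0,"dy":0,"dz":0.1,"yaw":0,"gripper":0.3},
    {"dx":0,"dy":0,"dz":0.2,"yaw":0,"gripper":0.3},
    {"dx":0,"dy":0,"dz":0.3,"yaw":0,"gripper":0.3},
    {"dx":0,"dy":0,"dz":0.3,"yaw":0,"gripper":0.3},
  ],
)

```text
clock: 10.98
tcp_pos: [0.4185, 0.1776, 0.0857]
orientation: [1.506, 2.757, 0.001]
contact_force: [0.1, -0.5, -2.3]
grip_width: 0.0454
gripper_force: 41.6
```

Request:
send_rows(
  steps=[
    {"dx":0,"dy":0,"dz":0.1,"yaw":0,"gripper":0.3},
    {"dx":0,"dy":0,"dz":0.2,"yaw":0,"gripper":0.3},
    {"dx":0,"dy":0,"dz":0.3,"yaw":0,"gripper":0.3},
    {"dx":0,"dy":0,"dz":0.3,"yaw":0,"gripper":0.3},
  ],
)

```text
clock: 11.48
tcp_pos: [0.4184, 0.1776, 0.0833]
orientation: [1.506, 2.757, -0.0]
contact_force: [-3.6, -2.3, 13.9]
grip_width: 0.0454
gripper_force: 43.0
```

Seated (contact at 0.083). Release and rise.

Request:
send_rows(
  steps=[
    {"dx":0,"dy":0,"dz":-0.1,"yaw":0,"gripper":0.6},
    {"dx":0,"dy":0,"dz":-0.1,"yaw":0,"gripper":0.9},
    {"dx":0,"dy":0,"dz":-0.1,"yaw":0,"gripper":0.9},
    {"dx":0,"dy":0,"dz":-1,"yaw":0,"gripper":0.9},
    {"dx":0,"dy":0,"dz":-4,"yaw":0,"gripper":0.9},
  ],
)

```text
clock: 12.1
tcp_pos: [0.4173, 0.1771, 0.122]
orientation: [-1.505, -2.755, 0.004]
contact_force: [0.6, -0.4, 1.1]
grip_width: 0.0769
gripper_force: 0.0
```

Request:
send_rows(
  steps=[
    {"dx":0,"dy":0,"dz":-4,"yaw":0,"gripper":0.95},
    {"dx":0,"dy":0,"dz":-8,"yaw":0,"gripper":0.95},
    {"dx":0,"dy":0,"dz":-12,"yaw":0,"gripper":0.95},
    {"dx":0,"dy":0,"dz":-13,"yaw":0,"gripper":0.95},
  ],
)

```text
clock: 12.6
tcp_pos: [0.4194, 0.1782, 0.2553]
orientation: [1.505, 2.754, 0.007]
contact_force: [0.7, 0.2, 0.4]
grip_width: 0.0808
gripper_force: 0.0
```

```bash
python3 m.py w8.png; python3 -c "
from h import *
shift(.4755,-.1355,.25,32.7)"
```

```text
red [337. 122.] z 0.0351 rect [4.3800e-01 2.6200e-01 7.5000e-02 7.6000e-02 7.7541e+01]
yellow [277. 181.] z 0.0956 rect [4.1700e-01 1.7800e-01 4.5000e-02 4.5000e-02 7.2651e+01]
green [387. 178.] z 0.0352 rect [5.2100e-01 2.4300e-01 7.5000e-02 7.6000e-02 7.7449e+01]
blue [331. 235.] z 0.0958 rect [ 0.503  0.158  0.044  0.044 19.904]
tcp [0.4193 0.178  0.2551] jaw 32.7 shift [-29.42 -12.2    0.47] yaw -0.0 t 12.65
```

Yellow is placed. On to red (0.475, −0.135).

Request:
send_rows(
  steps=[
    {"dx":-4,"dy":-1.7,"dz":0,"yaw":0,"gripper":0.95},
    {"dx":-9,"dy":-3.7,"dz":0,"yaw":0,"gripper":0.95},
    {"dx":-14.5,"dy":-6,"dz":0,"yaw":0,"gripper":0.95},
    {"dx":-20,"dy":-8.3,"dz":0,"yaw":0,"gripper":0.95},
    {"dx":-25,"dy":-10.4,"dz":0,"yaw":0,"gripper":0.95},
  ],
)

```text
clock: 13.28
tcp_pos: [0.4651, -0.0911, 0.2512]
orientation: [-1.506, -2.755, 0.001]
contact_force: [0.9, 0.0, 0.8]
grip_width: 0.0812
gripper_force: 0.0
```

Request:
send_rows(
  steps=[
    {"dx":-3,"dy":-1.2,"dz":0,"yaw":0,"gripper":0.95},
    {"dx":-4.4,"dy":-1.8,"dz":0,"yaw":0,"gripper":0.95},
    {"dx":-4.4,"dy":-1.8,"dz":0,"yaw":0,"gripper":0.95},
    {"dx":-4.4,"dy":-1.8,"dz":0,"yaw":0,"gripper":0.95},
  ],
)

```text
clock: 13.78
tcp_pos: [0.4743, -0.134, 0.252]
orientation: [-1.503, -2.758, -0.001]
contact_force: [0.2, 1.2, 0.6]
grip_width: 0.0808
gripper_force: 0.0
```

```bash
python3 m.py w9.png; python3 -c "
from h import *
shift(.4755,-.1355,.07,32.7)"
```

```text
red [278. 195.] z 0.0849 rect [ 0.475 -0.136  0.044  0.044 36.885]
red [311. 328.] z 0.0849 rect [ 0.591 -0.248  0.043  0.044 33.872]
tcp [ 0.4744 -0.134   0.2521] jaw 32.9 shift [-2.000e-01  1.000e-02  1.821e+01] yaw 0.2 t 13.82
```

View pics/w9.png

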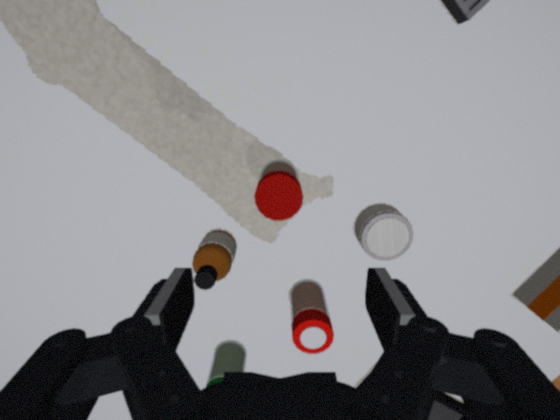

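The plain red jar is at (278,195), no sticker; old_red with its sticker at (312,332); bottle (213,260) and tin (386,235) are clear of the jaw line.

Request:
send_rows(
  steps=[
    {"dx":-0.1,"dy":0,"dz":5,"yaw":0,"gripper":0.95},
    {"dx":-0.1,"dy":0,"dz":10,"yaw":0,"gripper":0.95},
    {"dx":-0.1,"dy":0,"dz":14,"yaw":0,"gripper":0.95},
    {"dx":-0.1,"dy":0,"dz":17,"yaw":0,"gripper":0.95},
    {"dx":-0.1,"dy":0,"dz":18.2,"yaw":0,"gripper":0.95},
  ],
)

```text
clock: 14.45
tcp_pos: [0.4742, -0.1352, 0.0689]
orientation: [-1.502, -2.756, 0.0]
contact_force: [0.6, -0.6, 0.1]
grip_width: 0.0811
gripper_force: 0.0
```

Request:
send_rows(
  steps=[
    {"dx":0,"dy":0,"dz":0,"yaw":0,"gripper":0.4},
    {"dx":0,"dy":0,"dz":0,"yaw":0,"gripper":0.4},
    {"dx":0,"dy":0,"dz":0,"yaw":0,"gripper":0.3},
    {"dx":0,"dy":0,"dz":0,"yaw":0,"gripper":0.3},
    {"dx":0,"dy":0,"dz":0,"yaw":0,"gripper":0.3},
  ],
)

```text
clock: 15.08
tcp_pos: [0.4759, -0.1367, 0.0715]
orientation: [1.505, 2.755, 0.001]
contact_force: [-0.4, 0.3, 6.8]
grip_width: 0.0456
gripper_force: 41.1
```

Request:
send_rows(
  steps=[
    {"dx":0,"dy":0,"dz":-2,"yaw":0,"gripper":0.3},
    {"dx":0,"dy":0,"dz":-6,"yaw":0,"gripper":0.3},
    {"dx":0,"dy":0,"dz":-10,"yaw":0,"gripper":0.3},
    {"dx":0,"dy":0,"dz":-14,"yaw":0,"gripper":0.3},
    {"dx":0,"dy":0,"dz":-16,"yaw":0,"gripper":0.3},
  ],
)

```text
clock: 15.7
tcp_pos: [0.4756, -0.1369, 0.2329]
orientation: [1.505, 2.754, 0.002]
contact_force: [-0.2, -0.2, -1.8]
grip_width: 0.0452
gripper_force: 41.3
```

```bash
python3 m.py w10.png; python3 -c "
from h import *
shift(.438,.262,.232,32.7)"
```

```text
red [280. 309.] z 0.2463 rect [ 0.475 -0.136  0.045  0.045 34.42 ]
tcp [ 0.4766 -0.1371  0.2346] jaw 32.7 shift [35.68 18.3   0.2 ] yaw -0.0 t 15.75
```

Request:
send_rows(
  steps=[
    {"dx":3,"dy":1.5,"dz":0,"yaw":0,"gripper":0.3},
    {"dx":8,"dy":4.1,"dz":0,"yaw":0,"gripper":0.3},
    {"dx":13,"dy":6.7,"dz":0,"yaw":0,"gripper":0.3},
    {"dx":18,"dy":9.2,"dz":0,"yaw":0,"gripper":0.3},
    {"dx":22.5,"dy":11.5,"dz":0,"yaw":0,"gripper":0.3},
  ],
)

```text
clock: 16.38
tcp_pos: [0.4494, 0.1166, 0.23]
orientation: [-1.506, -2.757, -0.0]
contact_force: [0.6, -0.1, -1.8]
grip_width: 0.0451
gripper_force: 41.3
```

Request:
send_rows(
  steps=[
    {"dx":5,"dy":2.6,"dz":0,"yaw":0,"gripper":0.3},
    {"dx":9.5,"dy":4.9,"dz":0,"yaw":0,"gripper":0.3},
    {"dx":12.2,"dy":6.3,"dz":0,"yaw":0,"gripper":0.3},
    {"dx":13.1,"dy":6.8,"dz":0,"yaw":0,"gripper":0.3},
    {"dx":13.1,"dy":6.8,"dz":0,"yaw":0,"gripper":0.3},
  ],
)

```text
clock: 17.0
tcp_pos: [0.4365, 0.2613, 0.2298]
orientation: [-1.506, -2.757, 0.001]
contact_force: [0.3, -0.3, -1.3]
grip_width: 0.0454
gripper_force: 41.3
```

```bash
python3 m.py w11.png; python3 -c "
from h import *
shift(.438,.262,.083,32.7)"
```

```text
red [281. 179.] z 0.0353 rect [4.3800e-01 2.6200e-01 7.6000e-02 7.6000e-02 7.7555e+01]
red [279. 308.] z 0.2432 rect [4.3700e-01 2.6200e-01 4.5000e-02 4.5000e-02 7.5301e+01]
yellow [211. 236.] z 0.0958 rect [4.1000e-01 1.8200e-01 4.4000e-02 2.9000e-02 6.2275e+01]
green [343. 232.] z 0.0352 rect [5.240e-01 2.570e-01 4.700e-02 7.600e-02 7.673e+01]
tcp [0.4368 0.2604 0.2299] jaw 32.6 shift [ 0.09  0.2  14.69] yaw -0.1 t 17.05
```

Request:
send_rows(
  steps=[
    {"dx":0,"dy":0.1,"dz":4,"yaw":0,"gripper":0.3},
    {"dx":0,"dy":0.1,"dz":8,"yaw":0,"gripper":0.3},
    {"dx":0,"dy":0.1,"dz":12,"yaw":0,"gripper":0.3},
    {"dx":0,"dy":0.1,"dz":13.8,"yaw":0,"gripper":0.3},
    {"dx":0,"dy":0.1,"dz":14.3,"yaw":0,"gripper":0.3},
  ],
)

```text
clock: 17.68
tcp_pos: [0.4374, 0.2601, 0.0862]
orientation: [-1.509, -2.755, 0.004]
contact_force: [-0.1, 0.3, -1.5]
grip_width: 0.0453
gripper_force: 41.4
```

Request:
send_rows(
  steps=[
    {"dx":0,"dy":0,"dz":0.1,"yaw":0,"gripper":0.3},
    {"dx":0,"dy":0,"dz":0.2,"yaw":0,"gripper":0.3},
    {"dx":0,"dy":0,"dz":0.3,"yaw":0,"gripper":0.3},
    {"dx":0,"dy":0,"dz":0.3,"yaw":0,"gripper":0.3},
  ],
)

```text
clock: 18.18
tcp_pos: [0.4377, 0.2624, 0.0847]
orientation: [1.506, 2.757, 0.001]
contact_force: [0.3, -0.3, -1.9]
grip_width: 0.0453
gripper_force: 41.4
```

Request:
send_rows(
  steps=[
    {"dx":0,"dy":0,"dz":0.1,"yaw":0,"gripper":0.3},
    {"dx":0,"dy":0,"dz":0.2,"yaw":0,"gripper":0.3},
    {"dx":0,"dy":0,"dz":0.2,"yaw":0,"gripper":0.3},
  ],
)

```text
clock: 18.55
tcp_pos: [0.4375, 0.2624, 0.0826]
orientation: [1.506, 2.757, 0.0]
contact_force: [-2.6, -1.2, 3.9]
grip_width: 0.045
gripper_force: 41.9
```

Request:
send_rows(
  steps=[
    {"dx":0,"dy":0,"dz":0,"yaw":0,"gripper":0.6},
    {"dx":0,"dy":0,"dz":0,"yaw":0,"gripper":0.9},
    {"dx":0,"dy":0,"dz":0,"yaw":0,"gripper":0.9},
    {"dx":0,"dy":0,"dz":-1,"yaw":0,"gripper":0.9},
    {"dx":0,"dy":0,"dz":-4,"yaw":0,"gripper":0.9},
  ],
)

```text
clock: 19.18
tcp_pos: [0.4367, 0.2618, 0.1221]
orientation: [-1.505, -2.756, 0.004]
contact_force: [0.1, -0.3, 0.3]
grip_width: 0.0772
gripper_force: 0.0
```

Request:
send_rows(
  steps=[
    {"dx":0,"dy":0,"dz":-4,"yaw":0,"gripper":0.95},
    {"dx":0,"dy":0,"dz":-8,"yaw":0,"gripper":0.95},
    {"dx":0,"dy":0,"dz":-12,"yaw":0,"gripper":0.95},
    {"dx":0,"dy":0,"dz":-13,"yaw":0,"gripper":0.95},
  ],
)

```text
clock: 19.68
tcp_pos: [0.4386, 0.2632, 0.2557]
orientation: [1.505, 2.755, 0.008]
contact_force: [-0.6, -0.4, -0.6]
grip_width: 0.0811
gripper_force: 0.0
```

```bash
python3 m.py w12.png; python3 -c "
from h import *
shift(.443,-.30,.256,32.7)
f=imaging.grab_frame('scene')
for b in blobs(f,'green',40):
  P=world(f,b); zt=np.percentile(P[:,2],95);T=P[abs(P[:,2]-zt)<.006]; print(zt,cv2.minAreaRect(T[:,:2].astype(np.float32)))
"
```

```text
red [277. 181.] z 0.0957 rect [ 0.437  0.263  0.045  0.045 33.407]
yellow [223. 235.] z 0.0958 rect [4.1700e-01 1.7800e-01 4.4000e-02 4.4000e-02 4.5179e+01]
green [328. 230.] z 0.0352 rect [5.2100e-01 2.4300e-01 7.6000e-02 7.5000e-02 7.7434e+01]
blue [277. 283.] z 0.0957 rect [5.0400e-01 1.5800e-01 4.4000e-02 4.4000e-02 7.0695e+01]
tcp [0.4384 0.2631 0.2554] jaw 32.7 shift [-47.63 -30.03  -0.21] yaw -0.0 t 19.73
0.08757524417328465 ((0.443601131439209, -0.37657755613327026), (0.03822391480207443, 0.03661337494850159), 49.44607162475586)
0.0863138519441584 ((0.5593208074569702, -0.37816938757896423), (0.029249057173728943, 0.037858542054891586), 60.91756820678711)
0.037009573530522595 ((0.525368332862854, 0.24260511994361877), (0.07708440721035004, 0.06811051815748215), 78.35271453857422)
```

Request:
send_rows(
  steps=[
    {"dx":-5,"dy":-2,"dz":0,"yaw":0,"gripper":0.95},
    {"dx":-10,"dy":-4,"dz":0,"yaw":0,"gripper":0.95},
    {"dx":-15,"dy":-6,"dz":0,"yaw":0,"gripper":0.95},
    {"dx":-20,"dy":-8,"dz":0,"yaw":0,"gripper":0.95},
    {"dx":-24.8,"dy":-10,"dz":0,"yaw":0,"gripper":0.95},
  ],
)

```text
clock: 20.4
tcp_pos: [0.4865, -0.0023, 0.2508]
orientation: [-1.505, -2.755, 0.002]
contact_force: [0.2, 0.9, 0.2]
grip_width: 0.0812
gripper_force: 0.0
```

Request:
send_rows(
  steps=[
    {"dx":-4.5,"dy":-4,"dz":0,"yaw":0,"gripper":0.95},
    {"dx":-9,"dy":-8,"dz":0,"yaw":0,"gripper":0.95},
    {"dx":-13.5,"dy":-12,"dz":0,"yaw":0,"gripper":0.95},
    {"dx":-18,"dy":-16,"dz":0,"yaw":0,"gripper":0.95},
    {"dx":-22.7,"dy":-20.1,"dz":0,"yaw":0,"gripper":0.95},
  ],
)

```text
clock: 21.02
tcp_pos: [0.4396, -0.3012, 0.2508]
orientation: [-1.504, -2.755, 0.0]
contact_force: [1.4, 0.7, 0.5]
grip_width: 0.081
gripper_force: 0.0
```

```bash
python3 m.py w13.png; python3 -c "
from h import *
shift(.443,-.381,.256,32.7)"
```

```text
red [433. 229.] z 0.085 rect [ 0.591 -0.251  0.044  0.042  0.416]
green [239. 259.] z 0.0851 rect [ 0.442 -0.38   0.042  0.044 13.371]
green [324. 310.] z 0.0849 rect [ 5.540e-01 -3.890e-01  4.200e-02  4.400e-02  4.708e+01]
tcp [ 0.4364 -0.3107  0.2511] jaw 32.1 shift [-6.3  -3.18 -0.46] yaw -0.6 t 21.07
```

Request:
send_rows(
  steps=[
    {"dx":-2,"dy":-1.2,"dz":0,"yaw":0,"gripper":0.95},
    {"dx":-5,"dy":-3,"dz":0,"yaw":0,"gripper":0.95},
    {"dx":-6.5,"dy":-3.8,"dz":0,"yaw":0,"gripper":0.95},
    {"dx":-6.5,"dy":-3.8,"dz":0,"yaw":0,"gripper":0.95},
    {"dx":-6.5,"dy":-3.8,"dz":0,"yaw":0,"gripper":0.95},
  ],
)

```text
clock: 21.7
tcp_pos: [0.4442, -0.3736, 0.2517]
orientation: [-1.504, -2.757, -0.001]
contact_force: [0.6, -0.1, -0.1]
grip_width: 0.0811
gripper_force: 0.0
```

```bash
python3 m.py w14.png; python3 -c "
from h import *
shift(.442,-.380,.07,32.7)"
```

```text
red [482. 165.] z 0.0849 rect [ 0.591 -0.249  0.045  0.043 17.94 ]
green [274. 198.] z 0.085 rect [ 0.442 -0.38   0.042  0.044 39.971]
green [359. 256.] z 0.0851 rect [ 5.5200e-01 -3.8800e-01  4.3000e-02  3.9000e-02  7.8311e+01]
tcp [ 0.4443 -0.3736  0.252 ] jaw 32.8 shift [-0.44 -0.54 18.2 ] yaw 0.1 t 21.75
```

View pics/w14.png

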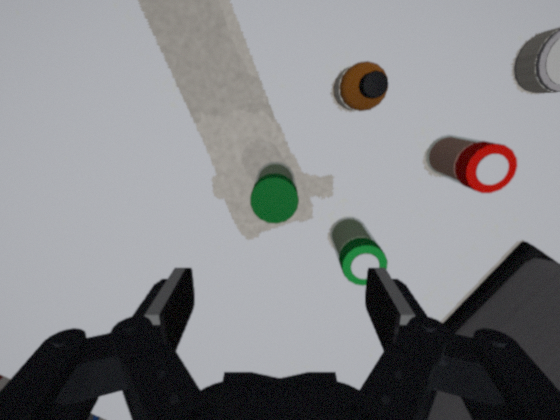

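Plain green jar is at (274,198); old_green with sticker at (362,258) is off to the side, clear of the fingers; toaster lower right is clear too.

Request:
send_rows(
  steps=[
    {"dx":-0.4,"dy":-0.4,"dz":4,"yaw":0,"gripper":0.95},
    {"dx":-0.4,"dy":-0.4,"dz":9,"yaw":0,"gripper":0.95},
    {"dx":-0.4,"dy":-0.4,"dz":13,"yaw":0,"gripper":0.95},
    {"dx":-0.4,"dy":-0.4,"dz":16.5,"yaw":0,"gripper":0.95},
    {"dx":-0.4,"dy":-0.4,"dz":18.2,"yaw":0,"gripper":0.95},
  ],
)

```text
clock: 22.38
tcp_pos: [0.4424, -0.379, 0.0687]
orientation: [-1.503, -2.756, -0.001]
contact_force: [0.0, -0.1, -0.2]
grip_width: 0.081
gripper_force: 0.0
```

Request:
send_rows(
  steps=[
    {"dx":0,"dy":0,"dz":0,"yaw":0,"gripper":0.4},
    {"dx":0,"dy":0,"dz":0,"yaw":0,"gripper":0.4},
    {"dx":0,"dy":0,"dz":0,"yaw":0,"gripper":0.3},
    {"dx":0,"dy":0,"dz":0,"yaw":0,"gripper":0.3},
    {"dx":0,"dy":0,"dz":0,"yaw":0,"gripper":0.3},
  ],
)

```text
clock: 23.0
tcp_pos: [0.4437, -0.3814, 0.0718]
orientation: [1.505, 2.754, -0.0]
contact_force: [-0.1, 0.4, 5.8]
grip_width: 0.0453
gripper_force: 41.6
```

Request:
send_rows(
  steps=[
    {"dx":0,"dy":0,"dz":-2,"yaw":0,"gripper":0.3},
    {"dx":0,"dy":0,"dz":-6,"yaw":0,"gripper":0.3},
    {"dx":0,"dy":0,"dz":-10,"yaw":0,"gripper":0.3},
    {"dx":0,"dy":0,"dz":-14,"yaw":0,"gripper":0.3},
    {"dx":0,"dy":0,"dz":-16,"yaw":0,"gripper":0.3},
  ],
)

```text
clock: 23.62
tcp_pos: [0.4431, -0.3812, 0.2329]
orientation: [1.505, 2.754, -0.0]
contact_force: [0.5, -0.3, -2.0]
grip_width: 0.0454
gripper_force: 41.5
```

```bash
python3 m.py w15.png; python3 -c "
from h import *
shift(.521,.243,.232,32.7)"
```

```text
red [502. 161.] z 0.0848 rect [ 0.591 -0.249  0.046  0.044  6.873]
green [372. 260.] z 0.085 rect [ 5.550e-01 -3.870e-01  4.000e-02  4.400e-02  7.005e+01]
green [279. 307.] z 0.2459 rect [ 4.4300e-01 -3.8000e-01  4.5000e-02  4.5000e-02  7.9356e+01]
tcp [ 0.4438 -0.3818  0.2348] jaw 32.7 shift [48.43 40.23  0.12] yaw -0.0 t 23.68
```

Request:
send_rows(
  steps=[
    {"dx":2,"dy":1.7,"dz":0,"yaw":0,"gripper":0.3},
    {"dx":6,"dy":5,"dz":0,"yaw":0,"gripper":0.3},
    {"dx":10,"dy":8.3,"dz":0,"yaw":0,"gripper":0.3},
    {"dx":14,"dy":11.6,"dz":0,"yaw":0,"gripper":0.3},
    {"dx":18,"dy":15,"dz":0,"yaw":0,"gripper":0.3},
  ],
)

```text
clock: 24.3
tcp_pos: [0.4712, -0.1466, 0.2298]
orientation: [-1.507, -2.756, 0.0]
contact_force: [1.1, 0.3, -1.4]
grip_width: 0.0455
gripper_force: 41.4
```

Request:
send_rows(
  steps=[
    {"dx":4,"dy":3.3,"dz":0,"yaw":0,"gripper":0.3},
    {"dx":8,"dy":6.6,"dz":0,"yaw":0,"gripper":0.3},
    {"dx":12,"dy":10,"dz":0,"yaw":0,"gripper":0.3},
    {"dx":16,"dy":13.3,"dz":0,"yaw":0,"gripper":0.3},
    {"dx":20,"dy":16.6,"dz":0,"yaw":0,"gripper":0.3},
  ],
)

```text
clock: 24.92
tcp_pos: [0.5029, 0.1111, 0.2298]
orientation: [-1.506, -2.756, 0.001]
contact_force: [1.1, -0.9, -1.4]
grip_width: 0.0454
gripper_force: 41.4
```

Request:
send_rows(
  steps=[
    {"dx":4,"dy":3.3,"dz":0,"yaw":0,"gripper":0.3},
    {"dx":8,"dy":6.6,"dz":0,"yaw":0,"gripper":0.3},
    {"dx":10,"dy":8.3,"dz":0,"yaw":0,"gripper":0.3},
    {"dx":10.4,"dy":8.6,"dz":0,"yaw":0,"gripper":0.3},
    {"dx":10.4,"dy":8.6,"dz":0,"yaw":0,"gripper":0.3},
  ],
)

```text
clock: 25.55
tcp_pos: [0.5193, 0.2425, 0.2297]
orientation: [-1.507, -2.756, 0.002]
contact_force: [1.0, -1.1, -2.0]
grip_width: 0.0451
gripper_force: 41.5
```

```bash
python3 m.py w16.png; python3 -c "
from h import *
shift(.521,.243,.083,32.7)"
```

```text
red [218. 124.] z 0.0957 rect [4.3700e-01 2.6300e-01 4.5000e-02 4.5000e-02 8.1751e+01]
red [411. 412.] z 0.0523 rect [8.2500e-01 9.0000e-02 2.7000e-02 1.2000e-02 3.5451e+01]
yellow [158. 189.] z 0.0957 rect [ 0.417  0.178  0.044  0.045 27.198]
green [282. 179.] z 0.0352 rect [5.2200e-01 2.4300e-01 7.6000e-02 7.6000e-02 7.7443e+01]
green [279. 307.] z 0.2427 rect [5.1900e-01 2.4400e-01 4.5000e-02 4.5000e-02 7.7779e+01]
blue [212. 234.] z 0.0956 rect [4.95e-01 1.63e-01 4.40e-02 2.40e-02 6.29e+01]
tcp [0.5195 0.2418 0.2298] jaw 32.6 shift [ 0.03  0.21 14.68] yaw -0.1 t 25.6
```

Request:
send_rows(
  steps=[
    {"dx":0,"dy":0.1,"dz":4,"yaw":0,"gripper":0.3},
    {"dx":0,"dy":0.1,"dz":8,"yaw":0,"gripper":0.3},
    {"dx":0,"dy":0.1,"dz":12,"yaw":0,"gripper":0.3},
    {"dx":0,"dy":0.1,"dz":13.8,"yaw":0,"gripper":0.3},
    {"dx":0,"dy":0.1,"dz":14.3,"yaw":0,"gripper":0.3},
  ],
)

```text
clock: 26.22
tcp_pos: [0.5204, 0.2431, 0.0868]
orientation: [-1.508, -2.756, 0.002]
contact_force: [-0.1, 0.3, -2.2]
grip_width: 0.0451
gripper_force: 41.5
```

Request:
send_rows(
  steps=[
    {"dx":0,"dy":0,"dz":0.1,"yaw":0,"gripper":0.3},
    {"dx":0,"dy":0,"dz":0.2,"yaw":0,"gripper":0.3},
    {"dx":0,"dy":0,"dz":0.3,"yaw":0,"gripper":0.3},
    {"dx":0,"dy":0,"dz":0.3,"yaw":0,"gripper":0.3},
  ],
)

```text
clock: 26.72
tcp_pos: [0.5206, 0.2444, 0.0847]
orientation: [1.506, 2.757, 0.001]
contact_force: [-0.5, -0.4, -1.7]
grip_width: 0.0449
gripper_force: 41.5
```

Request:
send_rows(
  steps=[
    {"dx":0,"dy":0,"dz":0.1,"yaw":0,"gripper":0.3},
    {"dx":0,"dy":0,"dz":0.2,"yaw":0,"gripper":0.3},
    {"dx":0,"dy":0,"dz":0.2,"yaw":0,"gripper":0.3},
  ],
)

```text
clock: 27.1
tcp_pos: [0.5205, 0.2443, 0.0829]
orientation: [1.506, 2.757, 0.0]
contact_force: [-1.8, -0.3, 4.4]
grip_width: 0.0448
gripper_force: 42.1
```

Request:
send_rows(
  steps=[
    {"dx":0,"dy":0,"dz":0,"yaw":0,"gripper":0.6},
    {"dx":0,"dy":0,"dz":0,"yaw":0,"gripper":0.9},
    {"dx":0,"dy":0,"dz":0,"yaw":0,"gripper":0.9},
    {"dx":0,"dy":0,"dz":-1,"yaw":0,"gripper":0.9},
    {"dx":0,"dy":0,"dz":-4,"yaw":0,"gripper":0.9},
  ],
)

```text
clock: 27.72
tcp_pos: [0.5195, 0.2437, 0.1219]
orientation: [-1.505, -2.756, 0.004]
contact_force: [0.5, -0.6, 0.2]
grip_width: 0.0769
gripper_force: 0.0
```

Request:
send_rows(
  steps=[
    {"dx":0,"dy":0,"dz":-4,"yaw":0,"gripper":0.95},
    {"dx":0,"dy":0,"dz":-8,"yaw":0,"gripper":0.95},
    {"dx":0,"dy":0,"dz":-13,"yaw":0,"gripper":0.95},
    {"dx":0,"dy":0,"dz":-14,"yaw":0,"gripper":0.95},
    {"dx":0,"dy":0,"dz":-14,"yaw":0,"gripper":0.95},
  ],
)

```text
clock: 28.35
tcp_pos: [0.5205, 0.2443, 0.2631]
orientation: [1.506, 2.756, 0.002]
contact_force: [-0.2, -0.2, -0.4]
grip_width: 0.0811
gripper_force: 0.0
```

```bash
python3 m.py w17.png; python3 -c "
from h import *
cv2.imwrite('pics/side9.png',imaging.grab_frame('side')['color'][...,::-1])"
```

```text
red [221. 123.] z 0.0957 rect [ 0.437  0.263  0.045  0.045 32.439]
yellow [167. 181.] z 0.0957 rect [ 0.417  0.178  0.045  0.045 35.694]
green [279. 181.] z 0.0956 rect [ 0.52   0.246  0.045  0.045 19.564]
blue [226. 233.] z 0.0958 rect [5.040e-01 1.580e-01 4.400e-02 4.400e-02 4.757e+01]
```

View pics/side9.png

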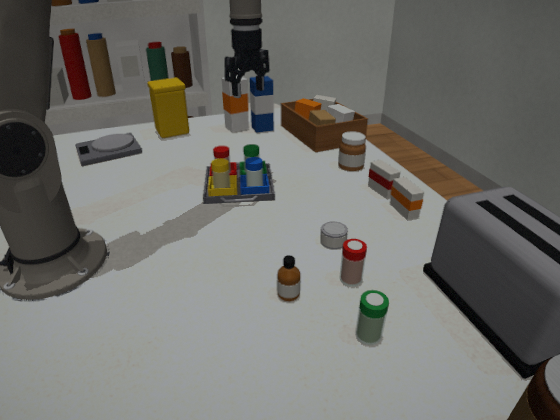

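The side view shows all four jars upright in their matching wells around (238,175). old_red (354,249) and old_green (374,303) are unmoved, and the gripper is clear.

```bash
python3 -c "
from bench import workorder; print(workorder.hand_in())"
```

```text
the job is handed in; nothing more can be done
None
```

All four plain-lidded jars stand upright in their matching wells, each within about 4 mm of its well's centre. Both stickered jars are where they began, and the job was handed in at about 28 s on the robot's clock; the hand-in gave no verdict.

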